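# Lock the roll-cutting guide with its pin

### The job

Pull the red-headed locking pin out of its blue block, set its tip down in the blue-marked end of the slot in the roll-cutting guide, and feel along the slot with light pressure until the pin drops into the hidden hole in the slide below. Then press it gently fully home, upright with its collar down on the steel cover, and let go; do not force the pin against the guide and leave the chilli jar and pepper shaker where they stand.

Things in the scene. Friction and masses are not known exactly. Their poses are not given: they have to be found in the camera images.
- guide: Roll-cutting guide, fixed: white base 226 (its y) x 146 mm (its x), steel cover plate 90 x 226 mm, cover top 36 mm above the origin. Beyond x = +39 mm a trough with a rice roll, 60 mm high. Origin: on the worktop straight below the slot's centre; z up, y along the slot. The slot cuts through the 12 mm thick cover: 14 mm wide, from y = -52 to +52 mm, its +y end marked by a blue inlay.
- slot_start (a point): Point on the slot's floor in the blue-marked end, 24 mm above the guide's origin at its y = +43 mm; set the tip down here. The floor is the flat top of a black slide under the cover, which the pin does not shift. The slide has one unmarked blind hole on the slot's middle line, 12 mm wide, 14 mm deep, rim bevelled 1.5 mm, centred anywhere from 23 to 75 mm from here along the slot, towards -y.
- pin: Loose locking pin, about 100 g, upright in the blue block. Origin: centre of its red head, to be grasped (18 x 18 x 45 mm tall, flat faces across x and y). z up along the pin. Steel collar 26 mm wide, 6 mm thick, underside 28.5 mm below the origin; under it a 10 mm shank, 25 mm long, bevelled over its last 3.5 mm to a 5 mm flat tip.
- pin_tip (a point): Centre of the pin's flat tip, 53.5 mm below the centre of the head. Fully home, the collar lies on the guide's cover and the tip is 13 mm below the slot's floor.
- pin_rest: Blue block, 54 x 54 x 40 mm, fixed, with a 12 mm hole in the middle of its top in which the pin is parked 25 mm deep. Origin: centre of its underside.
- chilli_jar: Glass jar of red chilli with a red cap, 58 mm wide, 86 mm tall, loose. Origin: centre of its underside. Leave it alone.
- pepper_shaker: Clear and grey pepper shaker, 44 mm wide, 90 mm tall, loose. Origin: centre of its underside. Leave it alone.

How it is judged:
By the outcome, as a careful person would: the job done as asked, in the order asked, and still so for the second after the job is handed in, with the robot touching nothing.
It also fails if it takes over 72 s, if anything falls off the work surface, if the arm or the gripper's body presses on something with over 40 N, if the wrist force passes 120 N, or if a joint passes its speed limit or range.

### The arm

A 7-joint arm with a two-finger parallel gripper is mounted at the origin on a cart in front of the work surface, level with it; the furniture and walls round the work are solid. World frame = base frame: x ahead of the robot, y to its left, z up, the work surface at z = 0. Lengths are in m, angles in degrees, forces in N, time in s.
With the tool pointing down it reaches from about 0.375 to 0.925 m from the base axis. Payload 3.1 kg.
Tool frame: the origin (TCP) lies at the very end of the fingers, on their centre line; the grasp point (between the pads) lies 19 mm behind it; z points along the fingers, y is the line along which they close (so a half turn about z gives the same grasp; the last joint's range is limited). The gripper opens to 85 mm and grips with 20 to 120 N. Pads are 22 mm wide; open, the fingers measure 114 mm over their backs; the gripper's body (76 mm by 85 mm) begins 54 mm behind the grasp point. The pads swing forward as they close: fully open they stand 13 mm farther back than shut.
Start: joints at [-79.229, 21.939, 2.515, 91.553, -1.026, 66.532, -2.859], TCP at [0.183, 0.624, 0.21] pointing down, gripper open.
Joint ranges: [-149.38, 149.38], [-23.57, 123.04], [-84.95, 90], [0, 143.3], [-89.99, 269.99], [3.08, 112.72], [-163.45, 163.45]. Speed limits (degrees/s): [159.86, 159.86, 180, 180, 180, 180, 180].

### API

Orientations are given as [roll, pitch, yaw] about the fixed x, y, z axes, in that order (R = Rz(yaw) Ry(pitch) Rx(roll)).
In Python, from cell import bot gives the robot as it stands.
- The arm moves only by the tool carry_out, never from a script. Its argument "moves" is a list that holds one entry, the list of rows, each a list of 5 numbers: the closure, from 0 (fully open) to 1 (shut), then the shift along the tool's x, y, z as a fraction of full scale, then the turn about the tool's z as a fraction of full scale. In form: [[[grip, dx, dy, dz, yaw], ...]]. A call has 1 to 10 rows; each row is the pose to reach, as a shift and turn from the pose commanded when the call began, along the tool's axes at that moment; what a row does not reach only later rows make up. Full scale, the value 1, is 1000 mm for a shift and 30 degrees for a turn. A row lasts 1/8 s, in which the tool goes at most 62.5 mm and 10.7 degrees, less where a joint would pass 70% of its speed; a pose out of reach is approached as far as the arm can. A call with a number of a shift or a turn outside -1 to 1 is refused whole. A call with a gripper value outside its range is refused whole. The fingers move at their own pace and stop on an object; "squeeze" is the grip in N (left out, the last holds). Time passes only in rows, so rows that repeat a pose let the fingers close. It gives the time, the measured TCP pose, the force, the opening and the grip force at its end, in the units of the state.
- bot.read_state(): the state, without advancing time (a new reading comes with each control period).
- bot.read_camera(name): name is "scene" or "top"; returns a dict with "pixels" (384x512x3 uint8, red, green, blue), "intrinsics" (3x3 intrinsics, pixels), "view" (4x4, takes a point from world to camera coordinates). Camera axes: x right, y up, looking along -z (the intrinsics and any distortion apply to the point x, -y, -z); pixel columns grow to the right and rows downward; lengths in m; the calibration is good to about 2 mm. A picture is of the moment at which its call begins. There is no depth.
- bot.close_job(): hands the job in; it is judged then, once.
Trained networks look in a picture, given as the dict that the camera call returned (one of the last four; its "shot" number tells which), for a name from the list of things; names that differ only in an ending like _2 or _b are one class to them, and where a whole thing is asked for, a point or a joint stands for the part that bears it (a point fixed in the world has none). Each returns a list of dicts, best first, with "p" (0 to 1); they miss things now and then, are a little off and sometimes report something else, mostly with a low value. They report only what shows in the picture. A call takes as long as a camera call.
- bot.cut_out(picture, thing): "pixels" (384x512 bool, what is visible of it) and "rect" ([left, top, right, bottom] in pixels, round what is visible of it).
The state is a dict: "time_s": time; "joint_positions": joint angles; "dq": joint speeds; "effort": joint torques, N m; "tcp_pos": TCP position; "tool_rot": TCP orientation; "wrist_force": force on the tool from outside, world axes, zero at the start; "torque": the same for the moment, N m; "opening": finger opening in m; "grasp_force": force on a finger pad.
Only numpy, scipy, OpenCV 4.12 (cv2) and the standard library are available. Lean on these libraries where they do the work, as an engineer would, in place of code of your own. Each camera call takes 0.05 s, during which the arm holds its last target. There are 200 camera calls.

## Working session

There is one attempt and no reset: what is moved stays moved. The work goes in short steps, Python scripts to look and compute and a tool call to move; the robot and the scene stay as the last step left them, time stands still between calls to the robot, and variables do not carry over. Pictures are saved under pics/ and viewed, at most 10 in all, crops included, and the job is handed in when it is done.

Besides the shell and the picture viewer there is one more tool, called by a JSON object that holds its "api" and its "payload". carry_out: Moves the arm, as the interface text tells. Its arguments: {"type":"object","properties":{"moves":{"type":"array"},"squeeze":{"type":"number"}},"required":["moves"]}

```bash
mkdir -p pics
python3 - <<'E'
from cell import bot
import cv2,numpy as np
s=bot.read_state();print({k:np.round(v,3) for k,v in s.items()})
for n in("scene","top"):
    p=bot.read_camera(n);cv2.imwrite(f"pics/{n}0.png",cv2.cvtColor(p["pixels"],cv2.COLOR_RGB2BGR))
    print(n,p["intrinsics"],np.round(p["view"],4),[k for k in p])
    for t in("pin","pin_rest","guide","chilli_jar","pepper_shaker"):
        r=bot.cut_out(p,t)
        for d in r[:2]: print(t,round(d["p"],2),d["rect"],d["pixels"].sum())
E
```

```text
{'time_s': np.float64(0.0), 'joint_positions': array([-79.228,  21.992,   2.513,  91.65 ,  -1.025,  66.532,  -2.859]), 'dq': array([ 0.075,  0.036,  0.014,  0.066,  0.032,  0.072, -0.01 ]), 'effort': array([-0.0000e+00, -4.3346e+01,  1.0240e+00, -2.4952e+01,  1.1000e-02,
        1.2000e-02, -0.0000e+00]), 'tcp_pos': array([0.183, 0.623, 0.208]), 'tool_rot': array([-1.79849e+02,  9.00000e-03,  1.63628e+02]), 'wrist_force': array([0.196, 0.45 , 0.045]), 'torque': array([ 0.022, -0.012, -0.038]), 'grasp_force': np.float64(0.0), 'opening': np.float64(0.086)}
scene [[358.15616874   0.         254.31491562]
 [  0.         358.15616874 185.22434856]
 [  0.           0.           1.        ]] [[-0.9584 -0.2855 -0.0056  0.5841]
 [ 0.1877 -0.6444  0.7413 -0.1304]
 [-0.2152  0.7094  0.6711 -0.8536]
 [ 0.      0.      0.      1.    ]] ['pixels', 'intrinsics', 'view', 'shot']
pin 0.51 [238.9, 243.9, 254.5, 265.5] 236
guide 0.78 [210.1, 166.2, 278.9, 237.3] 3845
chilli_jar 0.92 [288.8, 116.1, 308.9, 152.9] 561
pepper_shaker 0.78 [164.5, 268.9, 190.9, 302.5] 609
top [[415.18737347   0.         254.74084288]
 [  0.         415.18737347 193.08484024]
 [  0.           0.           1.        ]] [[-0.0178 -0.9993 -0.0314  0.0818]
 [ 0.9984 -0.0195  0.0531 -0.61  ]
 [-0.0537 -0.0304  0.9981 -1.1328]
 [ 0.      0.      0.      1.    ]] ['pixels', 'intrinsics', 'view', 'shot']
pin 0.41 [182.0, 208.5, 193.4, 218.0] 61
pin_rest 0.9 [178.0, 202.9, 203.9, 224.4] 352
guide 0.65 [222.2, 157.3, 310.6, 224.4] 4383
guide 0.5 [355.4, 203.5, 386.7, 228.3] 526
chilli_jar 0.93 [356.2, 203.9, 383.9, 228.0] 539
pepper_shaker 0.79 [142.7, 164.1, 161.0, 180.4] 251
```

Run:
```python
import cv2
a=cv2.imread("pics/top0.png")[110:270,110:410];cv2.imwrite("pics/top0c.png",cv2.resize(a,None,fx=2.66,fy=2.66,interpolation=cv2.INTER_CUBIC))
```

```text
(no output)
```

View pics/scene0.png

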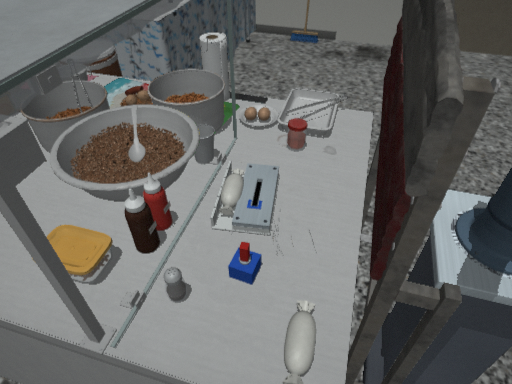

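View pics/top0c.png

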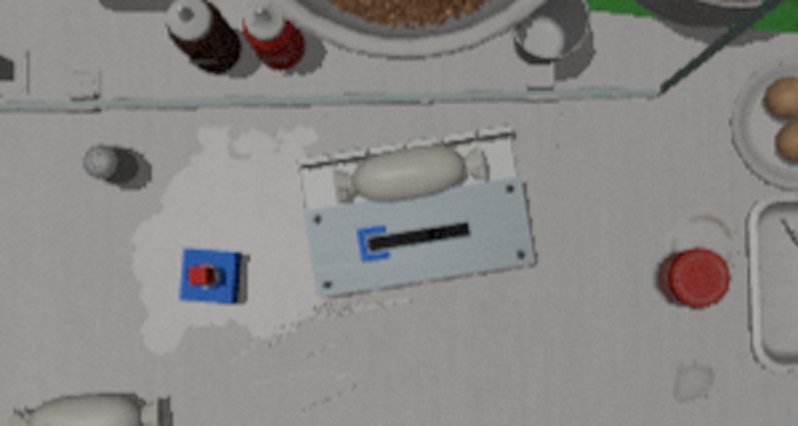

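The pin in its block is at scene (245,260). The guide's slot is black, with the blue end towards the block. The jar (297,135) and shaker (175,285) stand clear, and there is a glass screen beyond the guide.

```bash
cat > h.py <<'E'
import cv2,numpy as np
from scipy.optimize import least_squares
def proj(p,X):
    X=np.atleast_2d(X);c=X@p["view"][:3,:3].T+p["view"][:3,3]
    q=np.c_[c[:,0],-c[:,1],-c[:,2]]@p["intrinsics"].T
    return q[:,:2]/q[:,2:]
def ray(p,uv,z):
    R=p["view"][:3,:3];o=-R.T@p["view"][:3,3]
    d=np.linalg.inv(p["intrinsics"])@[uv[0],uv[1],1];d=R.T@np.array([d[0],-d[1],-d[2]])
    return o+d*(z-o[2])/d[2]
E
python3 - <<'E'
from cell import bot
from h import *
for n,box in(("top",(225,155,315,228)),("scene",(205,160,282,240))):
    p=bot.read_camera(n);R=p["view"][:3,:3];print(n,"cam",-R.T@p["view"][:3,3])
    im=p["pixels"].astype(int);m=np.zeros((384,512),bool);x0,y0,x1,y1=box
    m[y0:y1,x0:x1]=im[y0:y1,x0:x1].max(2)<45
    _,L,S,C=cv2.connectedComponentsWithStats(m.astype(np.uint8));k=1+np.argmax(S[1:,4]);print("slot",S[k],C[k])
    P=np.array([ray(p,(u,v),.03) for v,u in np.argwhere(L==k)])[:,:2];c=P.mean(0)
    w,V=np.linalg.eigh(np.cov(P.T));d=V[:,1]*np.sign(V[1,1]);t=(P-c)@d;print("c",c,"yaw",np.degrees(np.arctan2(-d[0],d[1])),"len",np.ptp(t),"mid",c+d*(t.max()+t.min())/2,"width",np.sqrt(12*w[0]))
    r,g,b=im[...,0],im[...,1],im[...,2]
    blue=(b>120)&(b>r+70)&(b>g+50)
    _,L,S,C=cv2.connectedComponentsWithStats(blue.astype(np.uint8))
    for i in range(1,len(S)):
        if S[i,4]>15: print("blue",S[i],C[i],ray(p,C[i],.036 if S[i,4]<120 else .03))
    red=(r>120)&(g<70)&(b<70)
    _,L,S,C=cv2.connectedComponentsWithStats(red.astype(np.uint8))
    for i in range(1,len(S)):
        if S[i,4]>15: print("red",S[i],C[i],ray(p,C[i],.068),ray(p,C[i],.091))
    for uv in ([(110+x/2.66,110+y/2.66) for x,y in((100,105),(600,95))] if n=="top" else [(132,298),(220,155)]): print("rail",ray(p,uv,0))
    for t in("chilli_jar","pepper_shaker"):
        r_=bot.cut_out(p,t)[0]["rect"];print(t,ray(p,((r_[0]+r_[2])/2,(r_[1]+r_[3])/2),.045))
E
```

```text
top cam [0.54960272 0.03538243 1.165656  ]
slot [249 194  37  10 138] [267.44927536 198.38405797]
c [0.59551862 0.03550468] yaw 8.09268410473348 len 0.10027072386927535 mid [0.59539828 0.03635099] width 0.010269150395668747
blue [245 195  11  13  54] [248.87037037 201.27777778] [0.58835592 0.08622407 0.036     ]
blue [178 204  21  20 244] [187.98360656 213.26639344] [0.55877781 0.25445896 0.03      ]
red [430   0  16  26 221] [439.61538462  10.86877828] [ 1.08684992 -0.43430961  0.068     ] [ 1.07559259 -0.4244678   0.091     ]
red [363 204  21  20 310] [372.98709677 213.86451613] [ 0.54815547 -0.23988248  0.068     ] [ 0.54818579 -0.23411465  0.091     ]
red [181 211   6   6  32] [183.8125 213.375 ] [0.55838282 0.25827033 0.068     ] [0.55819884 0.2536     0.091     ]
rail [0.74282667 0.37438516 0.        ]
rail [ 0.74130524 -0.15885712  0.        ]
chilli_jar [ 0.5405276  -0.23973443  0.045     ]
pepper_shaker [0.6745276  0.34636358 0.045     ]
scene cam [0.40047439 0.68833913 0.67276073]
slot [253 182   8  24  94] [256.42553191 193.29787234]
c [0.59243633 0.03690906] yaw 8.203731181890468 len 0.08821389400876879 mid [0.59252811 0.03627244] width 0.010481558254548048
blue [247 200  15   9  64] [253.796875 204.734375] [0.58518906 0.08520119 0.036     ]
blue [229 248  32  26 345] [244.5942029  262.31594203] [0.55591229 0.25263514 0.03      ]
red [289 119  18  10 121] [297.30578512 123.03305785] [ 0.54833975 -0.26447924  0.068     ] [ 0.54271619 -0.22824206  0.091     ]
red [143 192  17   8  76] [150.64473684 195.84210526] [0.82645885 0.15686015 0.068     ] [0.81025799 0.17707313 0.091     ]
red [240 242   9   8  54] [243.92592593 245.42592593] [0.56123806 0.23767947 0.068     ] [0.55512397 0.25481876 0.091     ]
rail [0.76078668 0.38347714 0.        ]
rail [ 0.75774067 -0.12653502  0.        ]
chilli_jar [ 0.53972921 -0.22381217  0.045     ]
pepper_shaker [0.66830441 0.35365986 0.045     ]
```

{"api": "carry_out", "payload": {"moves": [[[0, -0.05, -0.027, 0, -0.45], [0, -0.1, -0.054, 0, -0.45], [0, -0.15, -0.081, 0, -0.45], [0, -0.2, -0.108, 0, -0.45], [0.2, -0.25, -0.135, 0, -0.45], [0.3, -0.3, -0.162, 0, -0.45], [0.3, -0.35, -0.189, 0, -0.45], [0.3, -0.4, -0.216, 0, -0.45], [0.3, -0.45, -0.242, 0, -0.45], [0.3, -0.463, -0.249, 0.05, -0.45]]], "squeeze": 40}}

```text
time_s: 2.15
tcp_pos: [0.5657, 0.2505, 0.165]
tool_rot: [179.8, 0.8, 176.7]
wrist_force: [-0.2, 0.7, -0.7]
opening: 0.0601
grasp_force: 0.0
```

```bash
cat > look.py <<'E'
import sys
from cell import bot
from h import *
s=bot.read_state();print({k:np.round(v,4) for k,v in s.items() if k not in("dq","effort","joint_positions","torque")})
tag,wx,wy,wz=sys.argv[1],*map(float,sys.argv[2:5]);o=[]
for n in("scene","top"):
    p=bot.read_camera(n);u,v=proj(p,[wx,wy,wz])[0].astype(int);print(n,"crop origin",u-40,v-40,"x5")
    im=cv2.copyMakeBorder(p["pixels"],60,60,60,60,cv2.BORDER_CONSTANT)[v+20:v+100,u+20:u+100]
    o.append(cv2.resize(im[...,::-1],None,fx=5,fy=5,interpolation=cv2.INTER_CUBIC))
cv2.imwrite(f"pics/{tag}.png",np.hstack(o))
E
python3 look.py a 0.557 0.2545 0.09
```

```text
{'time_s': np.float64(2.15), 'tcp_pos': array([0.5657, 0.2505, 0.165 ]), 'tool_rot': array([179.7502,   0.759 , 176.6514]), 'wrist_force': array([-0.1814,  0.6514, -0.6638]), 'grasp_force': np.float64(0.0), 'opening': np.float64(0.0601)}
scene crop origin 203 205 x5
top crop origin 143 173 x5
```

View pics/a.png

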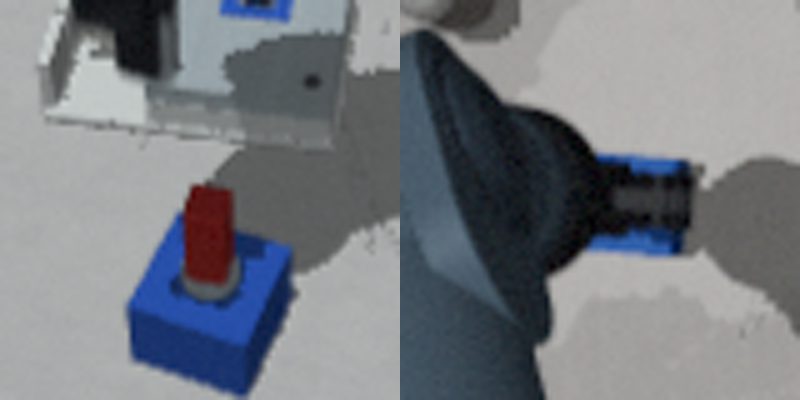

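The head is clearly visible at scene ≈(245,252), standing upright with its collar on the block; the fingers are above it, still settling.

Run:
```python
from cell import bot
from h import *
p=bot.read_camera("scene");im=p["pixels"].astype(int)
m=np.zeros((384,512),bool);s=im[238:266,236:256];m[238:266,236:256]=(s[...,0]>70)&(s[...,0]>2*s[...,1])&(s[...,0]>1.6*s[...,2])
v,u=np.nonzero(m);print("head",u.min(),u.max(),v.min(),v.max(),u.mean(),v.mean())
for x,y in((.557,.2545),(.559,.2545),(.557,.252)):
    a=np.radians(-3);R=np.array([[np.cos(a),-np.sin(a)],[np.sin(a),np.cos(a)]])
    P=np.array([[*(R@[sx*.009,sy*.009]+[x,y]),.0685+sz*.0225] for sx in(-1,1) for sy in(-1,1) for sz in(-1,1)])
    h=cv2.convexHull(proj(p,P).astype(np.float32));M=cv2.moments(h);print(x,y,h[:,0].min(0),h[:,0].max(0),M["m10"]/M["m00"],M["m01"]/M["m00"])
s=bot.read_state();print(s["tcp_pos"],s["tool_rot"],s["joint_positions"])
```

```text
head 240 248 242 260 243.76351351351352 251.19594594594594
0.557 0.2545 [237.38107 240.68924] [249.0918 262.8928] 243.33940030923497 251.71080644989647
0.559 0.2545 [236.44852 240.47559] [248.19916 262.67017] 242.42677073247782 251.49272956963586
0.557 0.252 [237.77258 239.77936] [249.43677 261.94656] 243.70714425271186 250.78292475374263
[0.55511915 0.25196532 0.15691461] [-179.76462308   -0.3601426   176.98591964] [-40.62075789  21.14057449  15.13336287 100.39929782  -6.22773637
  59.71066453  63.71390738]
```

{"api": "carry_out", "payload": {"moves": [[[0.3, 0, 0, 0.03, 0], [0.3, 0, 0, 0.06, 0], [0.3, 0, 0, 0.085, 0], [0.3, 0, 0, 0.102, 0], [0.3, 0, 0, 0.102, 0], [1, 0, 0, 0.102, 0], [1, 0, 0, 0.102, 0], [1, 0, 0, 0.102, 0], [1, 0, 0, 0.102, 0], [1, 0, 0, 0.102, 0]]], "squeeze": 40}}

```text
time_s: 3.55
tcp_pos: [0.5583, 0.2547, 0.0594]
tool_rot: [179.9, 0.1, 177.1]
wrist_force: [-1.9, -0.9, 5.4]
opening: 0.017
grasp_force: 39.3
```

```bash
python3 look.py b 0.557 0.2545 0.09
```

```text
{'time_s': np.float64(3.55), 'tcp_pos': array([0.5583, 0.2547, 0.0594]), 'tool_rot': array([1.799223e+02, 9.650000e-02, 1.771185e+02]), 'wrist_force': array([-1.8597, -0.9141,  5.3679]), 'grasp_force': np.float64(39.2634), 'opening': np.float64(0.017)}
scene crop origin 203 205 x5
top crop origin 143 173 x5
```

View pics/b.png

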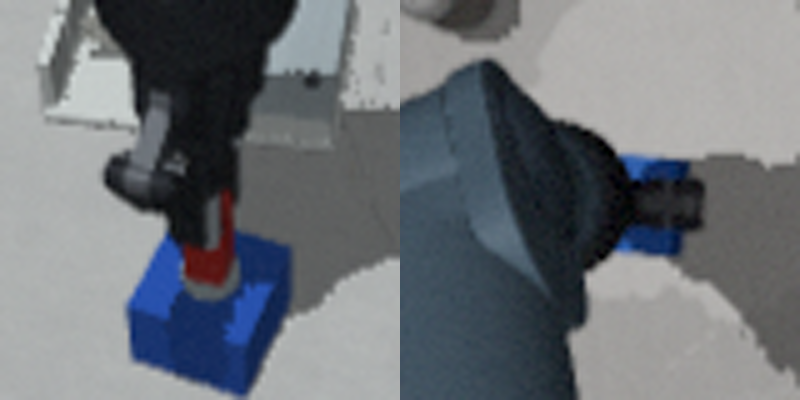

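{"api": "carry_out", "payload": {"moves": [[[1, 0, 0, -0.015, 0], [1, 0, 0, -0.035, 0], [1, 0, 0, -0.06, 0], [1, -0.003, -0.015, -0.07, -0.1], [1, -0.012, -0.05, -0.07, -0.25], [1, -0.022, -0.095, -0.07, -0.365], [1, -0.031, -0.135, -0.07, -0.365], [1, -0.037, -0.163, -0.07, -0.365], [1, -0.04, -0.174, -0.07, -0.365], [1, -0.04, -0.174, -0.07, -0.365]]], "squeeze": 50}}

```text
time_s: 4.9
tcp_pos: [0.5886, 0.0781, 0.1284]
tool_rot: [180.0, 0.0, -172.0]
wrist_force: [0.3, -0.8, -1.6]
opening: 0.0168
grasp_force: 49.9
```

{"api": "carry_out", "payload": {"moves": [[[1, 0, 0, 0.01, 0], [1, 0, 0, 0.02, 0], [1, 0, 0, 0.03, 0], [1, 0, 0, 0.03, 0]]]}}

```text
time_s: 5.4
tcp_pos: [0.587, 0.0787, 0.0961]
tool_rot: [-180.0, -0.2, -171.9]
wrist_force: [0.6, 0.3, -1.2]
opening: 0.0165
grasp_force: 49.9
```

```bash
python3 look.py c 0.588 0.0788 0.05
```

```text
{'time_s': np.float64(5.4), 'tcp_pos': array([0.587 , 0.0787, 0.0961]), 'tool_rot': array([-179.982 ,   -0.2016, -171.8729]), 'wrist_force': array([ 0.6257,  0.3245, -1.1792]), 'grasp_force': np.float64(49.9252), 'opening': np.float64(0.0165)}
scene crop origin 213 158 x5
top crop origin 211 161 x5
```

View pics/c.png

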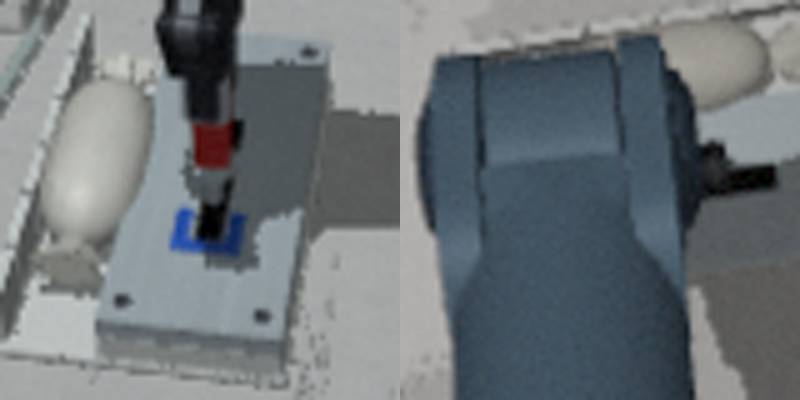

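The pin hangs upright over the blue end (scene crop: head (212,145), collar (212,187), blue inlay 172–245). I'll check its lateral fit numerically.

Run:
```python
from cell import bot
from h import *
p=bot.read_camera("scene");im=p["pixels"].astype(int)
print(proj(p,[[.587,.0787,z] for z in(.105,.0827,.0797,.0767,.0517)]).round(1))
r,g,b=im[...,0],im[...,1],im[...,2]
m=(r>60)&(r>2*g)&(r>1.6*b);m[:,:245]=0;m[:,266:]=0;m[:176]=0;m[195:]=0
v,u=np.nonzero(m)
for k in range(176,195): print(k,u[v==k].min() if (v==k).any() else "",u[v==k].max() if (v==k).any() else "", end="; ")
print();print(im[192:200,247:265].sum(2)//3)
bl=(b>70)&(b>r+40)&(b>g+30);bl[:195]=0;bl[215:]=0;bl[:,:240]=0;bl[:,270:]=0;v,u=np.nonzero(bl);print("blue",u.min(),u.max(),v.min(),v.max())
th=np.radians(8.1);R=np.array([[np.cos(th),-np.sin(th)],[np.sin(th),np.cos(th)]])
for c in((.594,.0362),(.595,.036)):
    print(proj(p,[[*(R@q+c),.036] for q in((-.007,.052),(.007,.052),(-.007,0.0),(.007,0.0))]).round(1).tolist())
s=bot.read_state();print(s["tcp_pos"],s["tool_rot"])
```

```text
[[253.7 182.3]
 [253.7 189.2]
 [253.7 190.1]
 [253.7 191. ]
 [253.8 198.3]]
176  ; 177  ; 178  ; 179  ; 180  ; 181  ; 182 251 258; 183 251 258; 184 251 258; 185 251 258; 186 251 258; 187 251 258; 188 251 257; 189 251 257; 190 253 257; 191  ; 192  ; 193  ; 194  ; 
[[157 150 108  85  88  86  86  88  88  89  85  67  41  73  88  83  89  87]
 [156 156 148  84  83  82  79  84  84  81  70  30  36  85  86  86  86  86]
 [158 156 148  86  84  82  75  80  79  70  14   2  41  84  84  86  87  83]
 [157 158 152 106  86  82  75  80  82  69  12  11  50  85  85  86  87  85]
 [157 158 158 148  84  83  76  79  80  70  13  23  68  84  84  88  87  86]
 [157 158 158 151 110 105  76  74  74  61   9  28  71  85  85  88  86  86]
 [157 158 152 154 156 141  61  46  46  30   1  37  86  85  86  87  87  83]
 [157 148 130 134 142 116  50   4   1   4   8  45  83  84  87  89  86  86]]
blue 247 261 199 208
[[255.7, 205.6], [250.2, 205.0], [258.6, 191.5], [253.3, 190.9]]
[[255.4, 205.4], [249.8, 204.9], [258.3, 191.3], [252.9, 190.8]]
[0.58873349 0.07846465 0.09794521] [-1.79993936e+02  1.51192555e-02 -1.71921149e+02]
```

Run:
```python
import cv2,numpy as np
a=cv2.imread("pics/scene0.png").astype(int)
for v in range(180,211): print(v,*[f"{x:3d}" for x in a[v,245:265].sum(1)//3], "|",*[1 if (a[v,u,0]>a[v,u,2]+40) else 0 for u in range(245,265)])
```

```text
180 147 149 147 147 150 147 147 148 148 148 146 137  84  95  94  97  97 113 150 147 | 0 0 0 0 0 0 0 0 0 0 0 0 0 0 0 0 0 0 0 0
181 148 147 147 147 148 146 147 147 147 147 144 129  75  81  82  84  92 125 147 146 | 0 0 0 0 0 0 0 0 0 0 0 0 0 0 0 0 0 0 0 0
182 147 149 147 148 149 148 147 147 147 147 142 119  36   6  16  16  60 131 149 147 | 0 0 0 0 0 0 0 0 0 0 0 0 0 0 0 0 0 0 0 0
183 146 148 147 149 148 148 147 148 148 147 142  97  19   0   0   7  66 144 149 147 | 0 0 0 0 0 0 0 0 0 0 0 0 0 0 0 0 0 0 0 0
184 147 148 148 148 148 148 147 149 148 146 136  78   8   5   2   9  72 145 148 148 | 0 0 0 0 0 0 0 0 0 0 0 0 0 0 0 0 0 0 0 0
185 147 148 147 148 147 147 150 148 148 146 131  63   5   2   4  22  85 150 149 148 | 0 0 0 0 0 0 0 0 0 0 0 0 0 0 0 0 0 0 0 0
186 149 148 149 149 147 148 149 149 147 145 123  44   0   3   5  45 111 150 150 149 | 0 0 0 0 0 0 0 0 0 0 0 0 0 0 0 0 0 0 0 0
187 149 146 150 149 148 148 149 150 148 142 102  37   3   1   2  50 121 149 148 149 | 0 0 0 0 0 0 0 0 0 0 0 0 0 0 0 0 0 0 0 0
188 149 149 149 150 149 150 150 149 148 141  95  14   0   5   3  68 145 149 148 149 | 0 0 0 
[... 2105 characters left out ...]
  98  88  91 117 151 150 149 | 0 0 1 1 1 1 0 0 1 0 0 0 0 1 1 1 1 0 0 0
206 147 143 109  94  97  94  94  70  73  81  68  75  93  98  87  97 131 152 148 149 | 0 0 1 1 1 1 1 1 1 1 1 1 1 1 1 1 1 0 0 0
207 146 143 105 104  95  95  90  93  90  87  86  89  91 101  89 105 136 151 147 148 | 0 0 1 1 1 1 1 1 1 1 1 1 1 1 1 1 0 0 0 0
208 146 145 138 133 122 123 115 118 115 109 109 101 105 103  97 103 134 149 148 148 | 0 0 0 0 1 1 1 1 1 1 1 1 1 1 1 1 0 0 0 0
209 145 148 147 148 147 147 147 148 146 147 143 132 137 133 120 124 151 149 147 148 | 0 0 0 0 0 0 0 0 0 0 0 0 0 0 1 1 0 0 0 0
210 148 146 148 148 148 146 148 148 147 144 145 148 145 146 149 152 151 148 146 147 | 0 0 0 0 0 0 0 0 0 0 0 0 0 0 0 0 0 0 0 0
```

{"api": "carry_out", "payload": {"moves": [[[1, 0, 0, 0.007, 0], [1, 0, 0, 0.013, 0], [1, 0, 0, 0.018, 0], [1, 0, 0, 0.022, 0], [1, 0, 0, 0.024, 0], [1, 0, 0, 0.024, 0]]]}}

```text
time_s: 6.3
tcp_pos: [0.5884, 0.0784, 0.0737]
tool_rot: [-180.0, -0.0, -171.9]
wrist_force: [-0.2, -0.1, -1.3]
opening: 0.0165
grasp_force: 49.9
```

{"api": "carry_out", "payload": {"moves": [[[1, 0, 0, 0.001, 0], [1, 0, 0, 0.002, 0], [1, 0, 0, 0.003, 0], [1, 0, 0, 0.003, 0]]]}}

```text
time_s: 6.8
tcp_pos: [0.5884, 0.0784, 0.0708]
tool_rot: [-180.0, -0.0, -171.9]
wrist_force: [0.2, -0.3, -0.2]
opening: 0.0163
grasp_force: 49.9
```

{"api": "carry_out", "payload": {"moves": [[[1, 0, 0, 0.001, 0], [1, 0, 0, 0.001, 0], [1, 0, 0, 0.002, 0], [1, 0, 0, 0.002, 0]]]}}

```text
time_s: 7.3
tcp_pos: [0.5884, 0.0784, 0.0688]
tool_rot: [-180.0, -0.0, -171.9]
wrist_force: [0.3, -1.0, -1.0]
opening: 0.0164
grasp_force: 49.9
```

{"api": "carry_out", "payload": {"moves": [[[1, 0, 0, 0.001, 0], [1, 0, 0, 0.001, 0], [1, 0, 0, 0.001, 0]]]}}

```text
time_s: 7.68
tcp_pos: [0.5889, 0.0785, 0.0683]
tool_rot: [180.0, 0.0, -171.9]
wrist_force: [-0.2, 0.2, 2.5]
opening: 0.0165
grasp_force: 50.2
```

{"api": "carry_out", "payload": {"moves": [[[1, 0, -0.001, 0.0004, 0], [1, 0, -0.003, 0.0004, 0], [1, 0, -0.005, 0.0004, 0], [1, 0, -0.007, 0.0004, 0], [1, 0, -0.009, 0.0004, 0], [1, 0, -0.011, 0.0004, 0], [1, 0, -0.013, 0.0004, 0], [1, 0, -0.015, 0.0004, 0], [1, 0, -0.015, 0.0004, 0]]]}}

```text
time_s: 8.8
tcp_pos: [0.5913, 0.0646, 0.0681]
tool_rot: [179.9, 0.1, -171.9]
wrist_force: [-0.8, 3.0, 6.6]
opening: 0.0162
grasp_force: 50.5
```

```bash
python3 look.py d 0.588 0.0688 0.04
```

```text
{'time_s': np.float64(8.8), 'tcp_pos': array([0.5913, 0.0646, 0.0681]), 'tool_rot': array([ 1.799233e+02,  8.370000e-02, -1.719071e+02]), 'wrist_force': array([-0.7943,  3.037 ,  6.6278]), 'grasp_force': np.float64(50.5411), 'opening': np.float64(0.0162)}
scene crop origin 214 158 x5
top crop origin 215 161 x5
```

View pics/d.png

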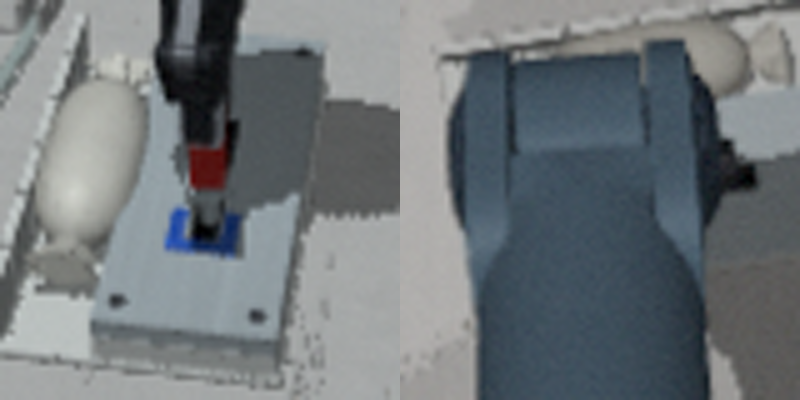

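The pin's shank is in the slot near the blue end, upright, collar still above the cover. Continuing slowly towards -y.

{"api": "carry_out", "payload": {"moves": [[[1, 0, -0.001, 0, 0], [1, 0, -0.002, 0, 0], [1, 0, -0.003, 0, 0], [1, 0, -0.004, 0, 0]]]}}

```text
time_s: 9.4
tcp_pos: [0.5917, 0.0613, 0.0681]
tool_rot: [179.9, 0.1, -171.9]
wrist_force: [-0.8, 3.6, 5.2]
opening: 0.0166
grasp_force: 50.5
```

{"api": "carry_out", "payload": {"moves": [[[1, 0, -0.001, 0, 0], [1, 0, -0.002, 0, 0], [1, 0, -0.003, 0, 0], [1, 0, -0.004, 0, 0]]]}}

```text
time_s: 9.9
tcp_pos: [0.5923, 0.0573, 0.0681]
tool_rot: [179.9, 0.1, -171.9]
wrist_force: [-1.1, 3.5, 6.0]
opening: 0.0165
grasp_force: 50.5
```

{"api": "carry_out", "payload": {"moves": [[[1, 0, -0.001, 0, 0], [1, 0, -0.002, 0, 0], [1, 0, -0.003, 0, 0], [1, 0, -0.004, 0, 0]]]}}

```text
time_s: 10.4
tcp_pos: [0.5929, 0.0534, 0.0681]
tool_rot: [179.9, 0.1, -171.9]
wrist_force: [-0.1, 3.4, 5.7]
opening: 0.0164
grasp_force: 50.5
```

{"api": "carry_out", "payload": {"moves": [[[1, 0, -0.001, 0, 0], [1, 0, -0.002, 0, 0], [1, 0, -0.003, 0, 0]]]}}

```text
time_s: 10.78
tcp_pos: [0.5932, 0.0504, 0.0681]
tool_rot: [179.9, 0.1, -171.9]
wrist_force: [-0.6, 4.1, 5.5]
opening: 0.0162
grasp_force: 50.5
```

{"api": "carry_out", "payload": {"moves": [[[1, 0, -0.001, 0, 0], [1, 0, -0.002, 0, 0], [1, 0, -0.003, 0, 0], [1, 0, -0.004, 0, 0]]]}}

```text
time_s: 11.28
tcp_pos: [0.5938, 0.0464, 0.0681]
tool_rot: [179.9, 0.1, -171.9]
wrist_force: [-0.9, 5.3, 5.5]
opening: 0.0164
grasp_force: 50.5
```

{"api": "carry_out", "payload": {"moves": [[[1, 0, -0.001, 0, 0], [1, 0, -0.002, 0, 0], [1, 0, -0.003, 0, 0]]]}}

```text
time_s: 11.65
tcp_pos: [0.5942, 0.0435, 0.0681]
tool_rot: [179.9, 0.1, -171.9]
wrist_force: [0.4, 4.0, 6.8]
opening: 0.0166
grasp_force: 50.6
```

{"api": "carry_out", "payload": {"moves": [[[1, 0, -0.001, 0, 0], [1, 0, -0.002, 0, 0], [1, 0, -0.003, 0, 0], [1, 0, -0.004, 0, 0]]]}}

```text
time_s: 12.15
tcp_pos: [0.5947, 0.0395, 0.0681]
tool_rot: [179.9, 0.1, -171.9]
wrist_force: [-1.2, 4.5, 5.5]
opening: 0.0163
grasp_force: 50.6
```

{"api": "carry_out", "payload": {"moves": [[[1, 0, -0.001, 0, 0], [1, 0, -0.002, 0, 0], [1, 0, -0.003, 0, 0]]]}}

```text
time_s: 12.52
tcp_pos: [0.5952, 0.0366, 0.0681]
tool_rot: [179.9, 0.1, -171.9]
wrist_force: [-0.6, 4.3, 5.3]
opening: 0.0165
grasp_force: 50.6
```

{"api": "carry_out", "payload": {"moves": [[[1, 0, -0.001, 0, 0], [1, 0, -0.002, 0, 0], [1, 0, -0.003, 0, 0], [1, 0, -0.004, 0, 0]]]}}

```text
time_s: 13.02
tcp_pos: [0.5957, 0.0326, 0.0681]
tool_rot: [179.9, 0.1, -171.9]
wrist_force: [-0.8, 4.6, 6.0]
opening: 0.0165
grasp_force: 50.6
```

{"api": "carry_out", "payload": {"moves": [[[1, 0, -0.001, 0, 0], [1, 0, -0.002, 0, 0], [1, 0, -0.003, 0, 0]]]}}

```text
time_s: 13.4
tcp_pos: [0.5961, 0.0297, 0.0681]
tool_rot: [179.9, 0.1, -171.9]
wrist_force: [-0.2, 4.2, 6.8]
opening: 0.0166
grasp_force: 50.6
```

{"api": "carry_out", "payload": {"moves": [[[1, 0, -0.001, 0, 0], [1, 0, -0.002, 0, 0], [1, 0, -0.003, 0, 0], [1, 0, -0.004, 0, 0]]]}}

```text
time_s: 13.9
tcp_pos: [0.5966, 0.0256, 0.0681]
tool_rot: [179.9, 0.1, -171.9]
wrist_force: [-0.9, 3.5, 5.7]
opening: 0.0166
grasp_force: 50.5
```

{"api": "carry_out", "payload": {"moves": [[[1, 0, -0.001, 0, 0], [1, 0, -0.002, 0, 0], [1, 0, -0.003, 0, 0]]]}}

```text
time_s: 14.28
tcp_pos: [0.5952, 0.019, 0.0662]
tool_rot: [-179.9, -0.2, -172.0]
wrist_force: [-0.7, -0.2, -1.1]
opening: 0.0164
grasp_force: 49.9
```

{"api": "carry_out", "payload": {"moves": [[[1, 0, 0, 0.0005, 0], [1, 0, 0, 0.001, 0], [1, 0, 0, 0.001, 0]]]}}

```text
time_s: 14.65
tcp_pos: [0.5962, 0.0206, 0.066]
tool_rot: [-180.0, -0.1, -171.9]
wrist_force: [-0.6, -0.1, 0.0]
opening: 0.0167
grasp_force: 49.9
```

{"api": "carry_out", "payload": {"moves": [[[1, 0, 0, 0.001, 0], [1, 0, 0, 0.002, 0], [1, 0, 0, 0.002, 0]]]}}

```text
time_s: 15.02
tcp_pos: [0.5965, 0.0211, 0.0643]
tool_rot: [-180.0, -0.0, -171.9]
wrist_force: [-0.1, 0.5, -1.0]
opening: 0.017
grasp_force: 49.9
```

{"api": "carry_out", "payload": {"moves": [[[1, 0, 0, 0.001, 0], [1, 0, 0, 0.002, 0], [1, 0, 0, 0.002, 0]]]}}

```text
time_s: 15.4
tcp_pos: [0.5966, 0.021, 0.0624]
tool_rot: [180.0, -0.0, -171.9]
wrist_force: [-0.1, 0.0, -0.8]
opening: 0.0164
grasp_force: 49.9
```

{"api": "carry_out", "payload": {"moves": [[[1, 0, 0, 0.001, 0], [1, 0, 0, 0.002, 0], [1, 0, 0, 0.003, 0], [1, 0, 0, 0.003, 0]]]}}

```text
time_s: 15.9
tcp_pos: [0.5966, 0.021, 0.0593]
tool_rot: [-180.0, -0.0, -171.9]
wrist_force: [0.1, 0.5, -0.9]
opening: 0.0167
grasp_force: 49.9
```

{"api": "carry_out", "payload": {"moves": [[[1, 0, 0, 0.001, 0], [1, 0, 0, 0.002, 0], [1, 0, 0, 0.0025, 0], [1, 0, 0, 0.0025, 0]]]}}

```text
time_s: 16.4
tcp_pos: [0.5966, 0.021, 0.0569]
tool_rot: [-180.0, -0.0, -171.9]
wrist_force: [-0.1, 0.0, -1.2]
opening: 0.0165
grasp_force: 49.9
```

{"api": "carry_out", "payload": {"moves": [[[1, 0, 0, 0.001, 0], [1, 0, 0, 0.0015, 0], [1, 0, 0, 0.002, 0], [1, 0, 0, 0.002, 0]]]}}

```text
time_s: 16.9
tcp_pos: [0.5968, 0.0209, 0.0554]
tool_rot: [180.0, 0.0, -171.9]
wrist_force: [-1.3, 0.0, 2.3]
opening: 0.0165
grasp_force: 50.3
```

Contact at exactly the home height (0.0553 expected). One light extra press to seat it.

{"api": "carry_out", "payload": {"moves": [[[1, 0, 0, 0.0005, 0], [1, 0, 0, 0.001, 0], [1, 0, 0, 0.001, 0]]]}}

```text
time_s: 17.27
tcp_pos: [0.5972, 0.0209, 0.0554]
tool_rot: [180.0, 0.0, -171.9]
wrist_force: [-2.6, -0.3, 7.4]
opening: 0.0165
grasp_force: 50.8
```

```bash
python3 look.py e 0.597 0.021 0.05
```

```text
{'time_s': np.float64(17.275), 'tcp_pos': array([0.5972, 0.0209, 0.0554]), 'tool_rot': array([ 1.799861e+02,  4.320000e-02, -1.719328e+02]), 'wrist_force': array([-2.6293, -0.3036,  7.3662]), 'grasp_force': np.float64(50.7897), 'opening': np.float64(0.0165)}
scene crop origin 216 143 x5
top crop origin 232 157 x5
```

View pics/e.png

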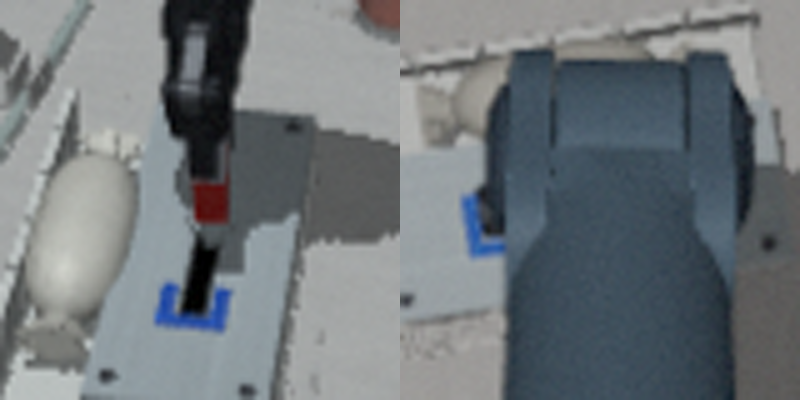

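The collar sits on the cover beyond the slot's open part, pin upright. I'll ease off, open and lift.

{"api": "carry_out", "payload": {"moves": [[[1, 0, 0, -0.001, 0], [1, 0, 0, -0.001, 0], [0.55, 0, 0, -0.001, 0], [0.5, 0, 0, -0.001, 0], [0.5, 0, 0, -0.001, 0], [0.5, 0, 0, -0.001, 0]]]}}

```text
time_s: 18.12
tcp_pos: [0.5966, 0.021, 0.0548]
tool_rot: [-180.0, -0.0, -171.9]
wrist_force: [-0.5, 0.3, -0.1]
opening: 0.0428
grasp_force: 0.0
```

{"api": "carry_out", "payload": {"moves": [[[0.5, 0, 0, -0.01, 0], [0.5, 0, 0, -0.03, 0], [0.5, 0, 0, -0.07, 0], [0.5, 0, 0, -0.12, 0], [0.5, 0.04, 0, -0.16, 0], [0.5, 0.09, 0, -0.16, 0], [0.5, 0.12, 0, -0.16, 0], [0.5, 0.12, 0, -0.16, 0]]]}}

```text
time_s: 19.12
tcp_pos: [0.4764, 0.0036, 0.2165]
tool_rot: [179.9, 0.1, -172.0]
wrist_force: [0.5, 0.1, 0.6]
opening: 0.0424
grasp_force: 0.0
```

```bash
python3 look.py f 0.597 0.021 0.05
```

```text
{'time_s': np.float64(19.125), 'tcp_pos': array([0.4764, 0.0036, 0.2165]), 'tool_rot': array([ 1.799193e+02,  1.061000e-01, -1.719829e+02]), 'wrist_force': array([0.504 , 0.1071, 0.5997]), 'grasp_force': np.float64(0.0), 'opening': np.float64(0.0424)}
scene crop origin 216 143 x5
top crop origin 232 157 x5
```

View pics/f.png

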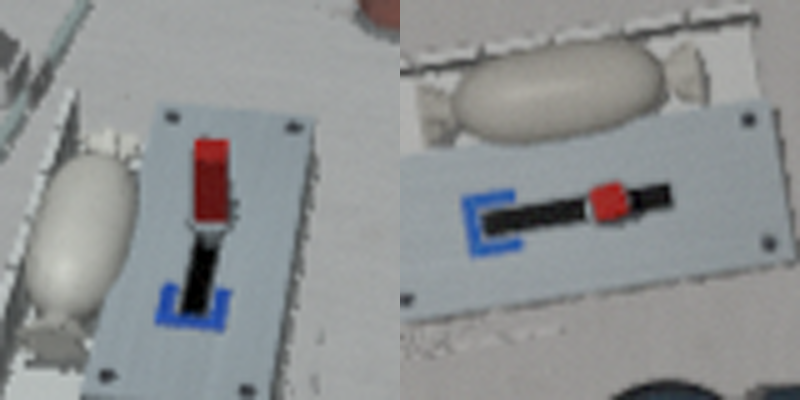

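The pin stands upright with its collar flush on the cover (scene crop (210,230), top crop (610,202)), and the gripper is clear.

```bash
python3 -c "
from cell import bot
print(bot.close_job())"
```

```text
the job is handed in; nothing more can be done
None
```

The pin dropped into the hidden hole about 58 mm along the slot. It is pressed home and upright with its collar on the cover, the gripper is clear, the jar and shaker were not touched, and the job was handed in at about 19 s.

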